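# Find the rocking slat of the offcut box and push it open

### The arm

A 6-joint arm with a two-finger parallel gripper is mounted at the origin on the work surface. World frame = base frame: x ahead of the robot, y to its left, z up, the work surface at z = 0. Lengths are in m, angles in rad, forces in N, time in s.
With the tool pointing down it reaches from about 0.35 to 0.775 m from the base axis. Payload 7.3 kg.
Tool frame: the origin (TCP) lies between the finger pads; the fingertips stand 17 mm ahead of it and the grasp point (between the pads) lies 2 mm behind it; z points along the fingers, y is the line along which they close (so a half turn about z gives the same grasp; the last joint's range is limited). The gripper opens to 92 mm and grips with 3 to 60 N. Pads are 19 mm wide; open, the fingers measure 130 mm over their backs; the gripper's body (75 mm by 190 mm) begins 47 mm behind the grasp point.
Start: joints at [-1.381, 0.342, 1.524, -0, 1.275, -0.146], TCP at [0.173, -0.496, 0.244] pointing down, gripper open.
Joint ranges: [-2.53, 2.53], [-0.77, 2.02], [0.04, 2.7], [-1, 4.14], [0.28, 2.66], [-3.11, 3.11]. Speed limits (rad/s): [2.57, 2.57, 3.14, 3.14, 3.14, 3.14].

### API

Orientations are given as [roll, pitch, yaw] about the fixed x, y, z axes, in that order (R = Rz(yaw) Ry(pitch) Rx(roll)).
In Python, from cell import robot, optics gives the robot as it stands.
- The arm moves only by the tool play_rows, never from a script. Its argument "rows" is a list of rows, each a list of 7 numbers: the shift along the tool's x, y, z in cm, then the turn, a rotation vector about the tool's x, y, z in rad, then the opening, from 0 (shut) to 1 (fully open). In form: [[tx, ty, tz, wx, wy, wz, grip], ...]. A call has 1 to 20 rows; each row is the pose to reach, as a shift and turn from the pose commanded when the call began, along the tool's axes at that moment; what a row does not reach only later rows make up. A row lasts 1/10 s, in which the tool goes at most 50 mm and 8.59 degrees, less where a joint would pass 70% of its speed; a pose out of reach is approached as far as the arm can. A call with a gripper value outside its range is refused whole. The fingers move at their own pace and stop on an object; "squeeze" is the grip in N (left out, the last holds). Time passes only in rows, so rows that repeat a pose let the fingers close. It gives the time, the measured TCP pose, the force, the opening and the grip force at its end, in the units of the state.
- robot.observe(): the state, without advancing time (a new reading comes with each control period).
- optics.read_camera(name): name is "side" or "top"; returns (picture, depth): 420x560x3 uint8, red, green, blue; 420x560 float32, m along the optical axis (not along the pixel's ray), 0 where there is no reading.
- optics.camera_model(name): a dict with "fx", "fy", "cx", "cy" (pixels), "dist" ([k1, k2, p1, p2, k3] as OpenCV has them; the pictures are not rectified), "origin" and "rotation" of the camera in the world. Camera axes: x right, y up, looking along -z (the intrinsics and any distortion apply to the point x, -y, -z); pixel columns grow to the right and rows downward; lengths in m; the calibration is good to about 2 mm. A picture is of the moment at which its call begins. camera_model takes no time and is no camera call.
- robot.hand_in(): hands the job in; it is judged then, once.
The state is a dict: "time": time; "qpos": joint angles; "qvel": joint speeds; "joint_efforts": joint torques, N m; "tool_pos": TCP position; "tool_rot": TCP orientation; "contact_force": force on the tool from outside, world axes, zero at the start; "torque": the same for the moment, N m; "opening": finger opening in m; "grip_force": force on a finger pad.
Only numpy, scipy, OpenCV 4.12 (cv2) and the standard library are available. Lean on these libraries where they do the work, as an engineer would, in place of code of your own. Each camera call takes 0.05 s, during which the arm holds its last target. There are 200 camera calls.

### The job

One of the four identical slats on top of the wooden offcut box is a hatch that tips about a pivot under its middle; the others are screwed down. Press the ends of the slats with the fingertips to find the one that rocks, then push that one open, pressing one end down and pushing the raised end on over, until it stands steeply, much nearer upright than flat, and leave it so. Pick nothing up, and leave the sanding block, mug, jar and screwdriver where they are.

Things in the scene. Friction and masses are not known exactly. Their poses are not given: they have to be found in the camera images.
- box: Fixed plywood box, 258 x 404 x 130 mm (x, y, z). Origin: centre of its underside, on the bench. Its x axis runs along the slats, away from the robot, y across them to the left; turned up to 15 degrees. Four slats lie in its top, flush with the rim at 130 mm; the rim is 30 mm wide at the slat ends, 50 mm at the sides. Below the slats it is hollow, 198 x 304 mm and 124 mm deep
- slat1 (a point): Centre of the top face of the leftmost slat place (largest box y), as it lies flat; fixed to the box, with its axes: it does not move when a slat tips. Each pale wooden slat is 190 mm long (box x), 70 mm wide (box y), 14 mm thick; slats are 76 mm apart centre to centre, gaps 6 mm. Which slat is the hatch changes from run to run and cannot be seen
- slat2 (a point): The same for the second slat from the left
- slat3 (a point): The same for the third slat from the left
- slat4 (a point): The same for the rightmost slat
- hatch (a joint): Tilt of the slat that rocks, in whichever place: 0 = flat, positive = far end (box +x) down, near end up, negative = the reverse; stops at +-1.45 rad. Its axis runs along box y through its middle, 7 mm under its top face. Balanced, no spring: it yields to about 2 to 3 N pressed 70 mm from the middle and stays at the angle it is left at. The other slats do not give
- sander: Bystander: loose cork sanding block with a dark wooden top, 75 x 36 x 22 mm, lying on the box's left (box +y) rim. Origin: centre of its underside
- mug: Bystander: white mug, 80 mm across without its handle, 90 mm tall, standing on the bench left of the box. Origin: centre of its underside
- jar: Bystander: closed glass jar, 64 mm across, 80 mm tall, standing on the bench right of the box. Origin: centre of its underside
- driver: Bystander: screwdriver lying on the bench beyond the jar to the right of the box, along its own x axis. Origin: underside, near the middle

How it is judged:
By the outcome, as a careful person would: the job done as asked, in the order asked, and still so for the second after the job is handed in, with the robot touching nothing.
It also fails if it takes over 56 s, if anything falls off the work surface, if the arm or the gripper's body presses on something with over 40 N, if the wrist force passes 120 N, or if a joint passes its speed limit or range.

## Working session

There is one attempt and no reset: what is moved stays moved. The work goes in short steps, Python scripts to look and compute and a tool call to move; the robot and the scene stay as the last step left them, time stands still between calls to the robot, and variables do not carry over. Pictures are saved under pics/ and viewed, at most 10 in all, crops included, and the job is handed in when it is done.

Besides the shell and the picture viewer there is one more tool, called after ">>>" by a JSON object that holds its "api" and its "payload", one argument or row to a line. play_rows: Moves the arm, as the interface text tells. Its arguments: {"type":"object","properties":{"rows":{"type":"array"},"squeeze":{"type":"number"}},"required":["rows"]}

```bash
mkdir -p pics
cat > h.py <<'E'
import numpy as np, cv2
from cell import robot, optics
def cam(n):
    m=optics.camera_model(n); K=np.array([[m["fx"],0,m["cx"]],[0,m["fy"],m["cy"]],[0,0,1.]])
    return K,np.array(m["dist"],float),np.array(m["origin"]),np.array(m["rotation"])
def rays(n,uv):
    K,d,o,R=cam(n); p=cv2.undistortPoints(np.array(uv,float).reshape(-1,1,2),K,d)[:,0]
    return o,np.c_[p[:,0],-p[:,1],-np.ones(len(p))]@R.T
def onplane(n,uv,z):
    o,r=rays(n,uv); return o+r*((z-o[2])/r[:,2])[:,None]
def cloud(n,dep):
    v,u=np.mgrid[0:dep.shape[0],0:dep.shape[1]]
    o,r=rays(n,np.c_[u.ravel(),v.ravel()]); return (o+r*dep.reshape(-1,1)).reshape(*dep.shape,3)
def save(n,name):
    im,d=optics.read_camera(n); cv2.imwrite(f"pics/{name}.png",im[:,:,::-1]); return im,d
E
python3 - <<'E'
from h import *
for n in("top","side"):
    im,d=save(n,n+"0"); np.save(n+"0.npy",d); print(n,cam(n)[2],cam(n)[3].round(2).tolist())
    if n=="top":
        P=cloud(n,d); m=((abs(P[:,:,2]-.13)<.008)&(d>0)).astype(np.uint8)
        m=cv2.morphologyEx(m,cv2.MORPH_OPEN,np.ones((3,3)))
        q=P[m>0][:,:2].astype(np.float32); r=cv2.minAreaRect(q); print(r,len(q),cv2.boxPoints(r))
s=robot.observe();print(s["tool_pos"],s["tool_rot"],s["time"],s["contact_force"])
E
```

```text
top [ 0.40517218 -0.04467455  1.2987142 ] [0.11, 0.03, -1.57]Traceback (most recent call last):
  File "<stdin>", line 5, in <module>
  File "h.py", line 13, in cloud
    o,r=rays(n,np.c_[u.ravel(),v.ravel()]); return (o+r*dep.reshape(-1,1)).reshape(*dep.shape,3)
                                                      ~^~~~~~~~~~~~~~~~~~
numpy._core._exceptions._ArrayMemoryError: Unable to allocate 412. GiB for an array with shape (235200, 235200) and data type float64
```

View pics/top0.png

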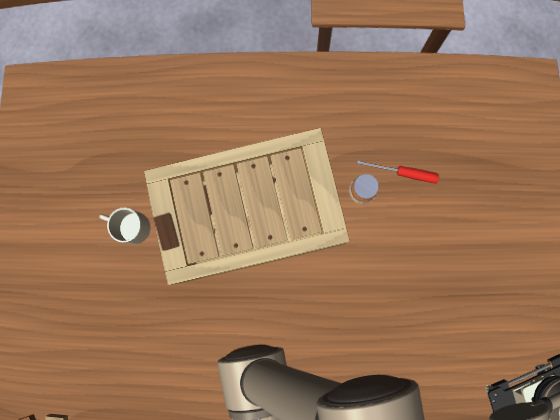

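The top view shows the box with corners at about (145,171), (321,129), (348,240) and (168,284), and the four slats inside it. The sander is at (166,231), the mug at (125,226), the jar at (366,187) and the driver at (400,172). The camera rotation is given as roll, pitch, yaw, so I'll fix the helper.

```bash
sed -i 's/,np.array(m\["rotation"\])$/,Rot.from_euler("xyz",m["rotation"]).as_matrix()/; 1a from scipy.spatial.transform import Rotation as Rot' h.py
python3 - <<'E'
from h import *
for n in("top","side"):
    im,d=save(n,n+"1"); print(n,cam(n)[2])
    P=cloud(n,d); m=((abs(P[:,:,2]-.13)<.008)&(d>0)&(P[:,:,0]>.3)).astype(np.uint8)
    m=cv2.morphologyEx(m,cv2.MORPH_OPEN,np.ones((3,3)))
    q=P[m>0][:,:2].astype(np.float32); r=cv2.minAreaRect(q); print(r,len(q),cv2.boxPoints(r).tolist(), np.median(P[m>0][:,2]))
print(onplane("top",[(145,171),(321,129),(348,240),(168,284)],.13))
# screws
print(onplane("top",[(186,183),(202,254),(220,174),(236,245),(253,166),(270,237),(287,158),(305,229)],.13))
s=robot.observe();print(s["tool_pos"],s["tool_rot"],s["time"],s["contact_force"])
E
```

```text
top [ 0.40517218 -0.04467455  1.2987142 ]
((0.5441203117370605, 0.06561437249183655), (0.25855302810668945, 0.405932754278183), 13.547277450561523) 19560 [[0.37089627981185913, 0.23265089094638824], [0.4659850597381592, -0.16198758780956268], [0.717344343662262, -0.10142214596271515], [0.6222555637359619, 0.293216347694397]] 0.13019261309500063
side [ 0.39421339 -0.68049353  0.72190419]
((0.9756197333335876, 0.6409667730331421), (1.2616127729415894, 1.5384154319763184), 3.5547525882720947) 13234 [[0.29833436012268066, 1.369583010673523], [0.39371973276138306, -0.1658724844455719], [1.6529051065444946, -0.08764946460723877], [1.5575196743011475, 1.4478060007095337]] 0.1301590061613781
[[ 0.62151112  0.28789448  0.13      ]
 [ 0.71240673 -0.10272587  0.13      ]
 [ 0.46809392 -0.1583034   0.13      ]
 [ 0.37273083  0.23044693  0.13      ]]
[[ 0.5936011   0.19407117  0.13      ]
 [ 0.43823146  0.15616217  0.13      ]
 [ 0.61295704  0.1189248   0.13      ]
 [ 0.45782721  0.08235825  0.13      ]
 [ 0.63015524  0.04658869  0.13      ]
 [ 0.47502585  0.00911905  0.13      ]
 [ 0.64747536 -0.02769315  0.13      ]
 [ 0.49207858 -0.06608299  0.13      ]]
[ 0.17297407 -0.49539854  0.24321648] [-3.14047318e+00 -1.84333483e-04  3.35764960e-01] 0.15 [-0.53832884  0.36588306 -0.03020215]
```

View pics/side1.png

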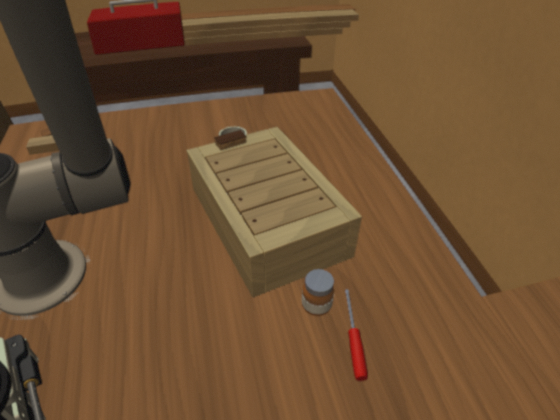

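The side view shows the box clear of the arm, the jar at (318,290), the driver at (355,340) and the sander at (231,138). The box centre is about (0.544, 0.066), yaw 0.236. I'll move above the near end of slat 4 with the fingers shut and the tool aligned to the box.

>>> {"api": "play_rows", "payload": {
  "rows": [
    [11, -7.5, 0, 0, 0, 0, 0],
    [45, -30.1, 4.3, 0, 0, 0.1, 0],
    [45, -30.1, 4.3, 0, 0, 0.1, 0],
    [45, -30.1, 4.3, 0, 0, 0.1, 0],
    [45, -30.1, 4.3, 0, 0, 0.1, 0],
    [45, -30.1, 4.3, 0, 0, 0.1, 0],
    [45, -30.1, 4.3, 0, 0, 0.1, 0],
    [45, -30.1, 4.3, 0, 0, 0.1, 0],
    [45, -30.1, 4.3, 0, 0, 0.1, 0],
    [45, -30.1, 4.3, 0, 0, 0.1, 0],
    [45, -30.1, 4.3, 0, 0, 0.1, 0],
    [45, -30.1, 4.3, 0, 0, 0.1, 0],
    [45, -30.1, 4.3, 0, 0, 0.1, 0],
    [45, -30.1, 4.3, 0, 0, 0.1, 0],
    [45, -30.1, 4.3, 0, 0, 0.1, 0],
    [45, -30.1, 4.3, 0, 0, 0.1, 0]
  ],
  "squeeze": 10
}}

```text
time: 1.75
tool_pos: [0.4983, -0.0642, 0.2009]
tool_rot: [3.141, -0.0, 0.234]
contact_force: [-0.1, -0.8, -0.6]
opening: 0.0003
grip_force: 0.0
```

>>> {"api": "play_rows", "payload": {
  "rows": [
    [0, 0, 3, 0, 0, 0, 0],
    [0, 0, 4.7, 0, 0, 0, 0],
    [0, 0, 5.1, 0, 0, 0, 0],
    [0, 0, 5.3, 0, 0, 0, 0],
    [0, 0, 5.5, 0, 0, 0, 0],
    [0, 0, 5.7, 0, 0, 0, 0],
    [0, 0, 5.7, 0, 0, 0, 0]
  ]
}}

```text
time: 2.45
tool_pos: [0.4991, -0.0637, 0.1471]
tool_rot: [3.139, -0.002, 0.236]
contact_force: [-8.5, -0.4, 20.9]
opening: 0.0005
grip_force: 10.5
```

20.9 N with no travel, so slat 4 is fixed. Next is slat 3.

>>> {"api": "play_rows", "payload": {
  "rows": [
    [0, 0, -2, 0, 0, 0, 0],
    [0, -4, -2, 0, 0, 0, 0],
    [0, -7.6, -2, 0, 0, 0, 0],
    [0, -7.6, -1, 0, 0, 0, 0],
    [0, -7.6, -0.5, 0, 0, 0, 0],
    [0, -7.6, -0.3, 0, 0, 0, 0],
    [0, -7.6, -0.1, 0, 0, 0, 0],
    [0, -7.6, 0, 0, 0, 0, 0],
    [0, -7.6, 0, 0, 0, 0, 0]
  ]
}}

```text
time: 3.35
tool_pos: [0.4812, 0.0103, 0.147]
tool_rot: [-3.141, -0.002, 0.234]
contact_force: [-10.7, 3.8, 32.9]
opening: 0.0006
grip_force: 16.2
```

Slat 3 is fixed too. Next is slat 2.

>>> {"api": "play_rows", "payload": {
  "rows": [
    [0, 0, -2, 0, 0, 0, 0],
    [0, -4, -2, 0, 0, 0, 0],
    [0, -7.6, -2, 0, 0, 0, 0],
    [0, -7.6, -1, 0, 0, 0, 0],
    [0, -7.6, -0.5, 0, 0, 0, 0],
    [0, -7.6, -0.3, 0, 0, 0, 0],
    [0, -7.6, -0.1, 0, 0, 0, 0],
    [0, -7.6, -0.1, 0, 0, 0, 0]
  ]
}}

```text
time: 4.15
tool_pos: [0.4634, 0.0838, 0.1471]
tool_rot: [-3.141, -0.001, 0.234]
contact_force: [-10.6, 3.9, 28.9]
opening: 0.0003
grip_force: 14.1
```

Slat 2 is fixed. Next is slat 1.

>>> {"api": "play_rows", "payload": {
  "rows": [
    [0, 0, -2, 0, 0, 0, 0],
    [0, -4, -2, 0, 0, 0, 0],
    [0, -7.6, -2, 0, 0, 0, 0],
    [0, -7.6, -1, 0, 0, 0, 0],
    [0, -7.6, -0.5, 0, 0, 0, 0],
    [0, -7.6, -0.3, 0, 0, 0, 0],
    [0, -7.6, -0.1, 0, 0, 0, 0],
    [0, -7.6, 0, 0, 0, 0, 0]
  ]
}}

```text
time: 4.95
tool_pos: [0.4458, 0.1574, 0.1446]
tool_rot: [3.141, 0.0, 0.234]
contact_force: [-1.3, -0.7, 2.2]
opening: 0.0005
grip_force: 1.0
```

Slat 1 yields at about 2 N with the tip sinking, so it is the hatch. I'll press its near end down about 30 mm, which keeps the gripper body above the sander, and then lift clear.

>>> {"api": "play_rows", "payload": {
  "rows": [
    [0, 0, 0.5, 0, 0, 0, 0],
    [0, 0, 1.0, 0, 0, 0, 0],
    [0, 0, 1.5, 0, 0, 0, 0],
    [0, 0, 2.0, 0, 0, 0, 0],
    [0, 0, 2.4, 0, 0, 0, 0],
    [0, 0, 2.7, 0, 0, 0, 0],
    [0, 0, 2.7, 0, 0, 0, 0]
  ]
}}

```text
time: 5.65
tool_pos: [0.445, 0.1585, 0.1171]
tool_rot: [-3.142, 0.001, 0.236]
contact_force: [-0.1, -0.1, 0.2]
opening: 0.0006
grip_force: 0.2
```

>>> {"api": "play_rows", "payload": {
  "rows": [
    [0, 0, -4, 0, 0, 0, 0],
    [0, 0, -8, 0, 0, 0, 0],
    [0, 0, -12, 0, 0, 0, 0],
    [5, 0, -12, 0, 0, 0, 0],
    [10, 0, -12, 0, 0, 0, 0],
    [15, 0, -12, 0, 0, 0, 0],
    [20, 0, -12, 0, 0, 0, 0],
    [20, 0, -12, 0, 0, 0, 0]
  ]
}}

```text
time: 6.45
tool_pos: [0.6441, 0.2058, 0.2328]
tool_rot: [-3.142, 0.003, 0.235]
contact_force: [-1.5, 0.1, -1.6]
opening: 0.0007
grip_force: 0.0
```

Run:
```python
from h import *
save("side","side2")
s=robot.observe();print(s["tool_pos"],s["tool_rot"],s["time"],s["contact_force"])
```

```text
[0.6412668  0.20538858 0.23370027] [-3.14151224  0.00467226  0.23569699] 6.5 [ 0.01404396  1.09372343 -1.20595273]
```

View pics/side2.png

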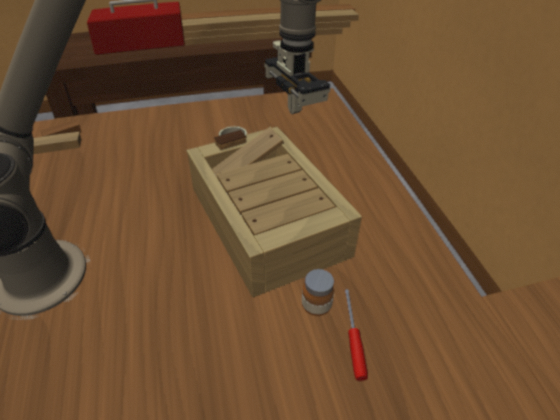

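The side view shows slat 1 tipped with its far end raised at about (285,135), and the gripper beyond it at (295,100). Everything else is where it was. Now I'll lower the fingers behind the raised end and push it over, rising as it goes.

>>> {"api": "play_rows", "payload": {
  "rows": [
    [0, 0, 3.5, 0, 0, 0, 0],
    [0, 0, 6.7, 0, 0, 0, 0],
    [-1, 0, 6.7, 0, 0, 0, 0],
    [-2, 0, 6.7, 0, 0, 0, 0],
    [-2.6, 0, 6.7, 0, 0, 0, 0],
    [-3.2, 0, 6.6, 0, 0, 0, 0],
    [-3.8, 0, 6.4, 0, 0, 0, 0],
    [-4.4, 0, 6.1, 0, 0, 0, 0],
    [-5, 0, 5.7, 0, 0, 0, 0],
    [-5.5, 0, 5.3, 0, 0, 0, 0],
    [-6, 0, 4.8, 0, 0, 0, 0],
    [-6.5, 0, 4.2, 0, 0, 0, 0],
    [-7, 0, 3.7, 0, 0, 0, 0],
    [-7.5, 0, 3.3, 0, 0, 0, 0],
    [-8, 0, 3.1, 0, 0, 0, 0],
    [-8.5, 0, 2.8, 0, 0, 0, 0],
    [-9, 0, 2.7, 0, 0, 0, 0],
    [-9.2, 0, 2.7, 0, 0, 0, 0],
    [-9.2, 0, 2.7, 0, 0, 0, 0]
  ]
}}

```text
time: 8.4
tool_pos: [0.5498, 0.1836, 0.2103]
tool_rot: [3.142, 0.002, 0.236]
contact_force: [0.2, -0.3, -0.4]
opening: 0.0008
grip_force: 0.0
```

>>> {"api": "play_rows", "payload": {
  "rows": [
    [2, 0, 0, 0, 0, 0, 0],
    [5, 0, 0, 0, 0, 0, 0],
    [9, 0, -2, 0, 0, 0, 0],
    [10, 0, -6, 0, 0, 0, 0],
    [10, 0, -10, 0, 0, 0, 0],
    [10, 0, -10, 0, 0, 0, 0],
    [10, 0, -10, 0, 0, 0, 0]
  ]
}}

```text
time: 9.1
tool_pos: [0.6477, 0.2071, 0.3107]
tool_rot: [3.141, -0.0, 0.236]
contact_force: [0.5, 0.2, -0.8]
opening: 0.0004
grip_force: 0.0
```

Run:
```python
from h import *
im,d=save("side","side3"); P=cloud("side",d)
a=.2364;c=np.array([.5174,.1764,.123]);R=np.array([[np.cos(a),-np.sin(a),0],[np.sin(a),np.cos(a),0],[0,0,1]])
Q=(P-c)@R; m=(d>0)&(abs(Q[...,0])<.06)&(abs(Q[...,1])<.035)&(Q[...,2]>.02)&(Q[...,2]<.11)
q=Q[m]; print(len(q), q.min(0),q.max(0))
for z in np.arange(.02,.11,.015):
    k=q[abs(q[:,2]-z)<.0075]; print(z.round(3),len(k),k[:,0].min().round(3) if len(k) else 0,k[:,0].max().round(3) if len(k) else 0)
s=robot.observe();print(s["tool_pos"],s["time"])
```

```text
509 [-0.00837407 -0.0349936   0.02039587] [0.01897362 0.03438699 0.09546596]
0.02 43 -0.008 0.006
0.035 90 -0.008 0.01
0.05 93 -0.005 0.012
0.065 86 -0.002 0.014
0.08 88 0.0 0.019
0.095 109 0.004 0.019
[0.64713139 0.20695555 0.3093031 ] 9.15
```

View pics/side3.png

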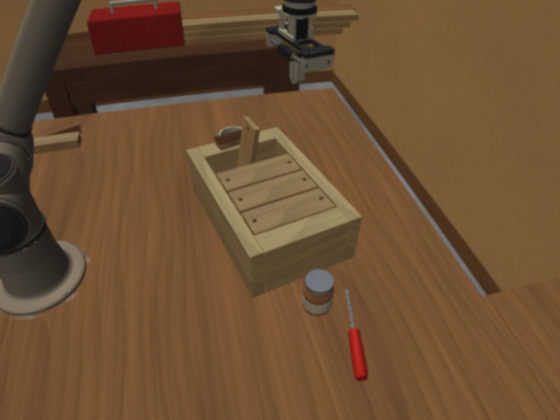

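The side view shows slat 1 standing steeply at (249,143), about 80° by the depth data. The sander, mug, jar and driver have not moved, and the gripper is clear at (297,60). The job is done, so I'll hand it in.

```bash
python3 -c "
from cell import robot
print(robot.hand_in())"
```

```text
the job is handed in; nothing more can be done
None
```

Slat 1, the leftmost, was the hatch: I pushed it open to about 80° and handed the job in with the arm clear and the sanding block, mug, jar and screwdriver where they were.

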